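Lock the cam-lock cap onto the screen-wash tank

ROBOT

A 6-joint arm with a two-finger parallel gripper is mounted at the origin on the work surface. World frame = base frame: x ahead of the robot, y to its left, z up, the work surface at z = 0. Lengths are in mm, angles in rad, forces in N, time in s.
With the tool pointing down it reaches from about 275 to 1000 mm from the base axis. Payload 8.4 kg.
Tool frame: the origin (TCP) lies at the very end of the fingers, on their centre line; the grasp point (between the pads) lies 19 mm behind it (r.tcp_to_grasp is the distance from the TCP to the grasp point, in mm); z points along the fingers, y is the line along which they close (so a half turn about z gives the same grasp; the last joint's range is limited). The gripper opens to 85 mm and grips with 20 to 120 N. Pads are 22 mm wide; open, the fingers measure 114 mm over their backs; the gripper's body (76 mm by 85 mm) begins 54 mm behind the grasp point. The pads swing forward as they close: fully open they stand 13 mm farther back than shut.
Start: joints at [1.307, 0.353, 1.633, -0, 1.155, -0.002], TCP at [161.761, 603.706, 231.281] pointing down, gripper open.
Joint ranges: [-2.63, 2.63], [-0.92, 2.1], [0.06, 2.66], [-1.3, 4.44], [0, 2.69], [-3.02, 3.02]. Speed limits (rad/s): [2.22, 2.22, 2.79, 3.14, 3.14, 3.14].

INTERFACE

Orientations are given as [roll, pitch, yaw] about the fixed x, y, z axes, in that order (R = Rz(yaw) Ry(pitch) Rx(roll)).
In Python, from rig import r gives the robot as it stands. The module is installed in compiled form; this text tells all that it offers.
- The arm moves only by the tool play_rows, never from a script. Its argument "rows" is a list of rows, each an object with "dp": the shift along the tool's x, y, z in units of 40 mm (1.0 is 40 mm), a list of three; "turn": the turn, a rotation vector about the tool's x, y, z in units of 6 degrees (1.0 is 6 degrees), a list of three; "fingers": the closure, from 0 (fully open) to 1 (shut). In form: [{"dp": [tx, ty, tz], "turn": [wx, wy, wz], "fingers": fingers}, ...]. A call has 1 to 5 rows; each row shifts and turns the commanded pose from where the row before left it, along the tool's axes as they then stand; what a row does not reach is not made up. A row lasts 1/12 s, in which the tool goes at most 41.7 mm and 7.16 degrees, less where a joint would pass 70% of its speed; a pose out of reach is approached as far as the arm can. A call is refused whole if a number of a shift passes 1 or a number of a turn 1, either way. A call with a gripper value outside its range is refused whole. The fingers move at their own pace and stop on an object; "force" is the grip in N (left out, the last holds). Time passes only in rows, so rows that do not move let the fingers close. It gives the time, the measured TCP pose, the force, the opening and the grip force at its end, in the units of the state.
- r.sense(): the state, without advancing time (a new reading comes with each control period).
- r.grab_frame(name): name is "scene" or "top"; returns a dict with "pixels" (400x640x3 uint8, red, green, blue), "fx", "fy", "cx", "cy" (pixels), "pose" (4x4, takes a point from camera to world coordinates). Camera axes: x right, y down, z forward; pixel columns grow to the right and rows downward; lengths in mm; the calibration is good to about 2 mm. A picture is of the moment at which its call begins. There is no depth.
- r.sign_off(): hands the job in; it is judged then, once.
The state is a dict: "clock": time; "qpos": joint angles; "qvel": joint speeds; "joint_efforts": joint torques, N m; "eef_pos": TCP position; "tcp_rot": TCP orientation; "contact_force": force on the tool from outside, world axes, zero at the start; "wrist_torque": the same for the moment, N m; "opening": opening from 0.0 (shut) to 1.0 (fully open); "grasp_force": force on a finger pad.
Only numpy, scipy, OpenCV 4.12 (cv2) and the standard library are available. Lean on these libraries where they do the work, as an engineer would, in place of code of your own. Each camera call takes 0.05 s, during which the arm holds its last target. There are 200 camera calls.

TASK

Close the screen-wash tank on the print table: take the cap with the two cam arms, push it fully home on the tank's grooved neck with both arms still up, then swing the arms fully down one after the other and let go. Press firmly enough to seat it but gently enough not to slam or force the fitting, and leave the other things on the table where they are.

Things in the scene. Friction and masses are not known exactly. Their poses are not given: they have to be found in the camera images.
- tank: flat steel wash tank, 160 (x) x 120 (y) mm, deck 60 mm above the table, fixed. A round aluminium filler neck, 36 mm in diameter, rises from the middle of the deck to 140 mm above the table. Nothing else on the deck is higher than 12 mm; a plug 24 mm across stands at (-58, 38) mm. Origin: centre of the underside, z up.
- neck_top (a point): centre of the flat rim at the top of the neck, 140 mm above the table; z up along the neck. From here down: a lip 13 mm high (its edge bevelled 3 mm), a groove 17 mm high and 26 mm in diameter, then 36 mm in diameter again
- seal (a joint): black rubber sealing disc, 22 mm across, in the mouth of the neck. 0 = standing 7 mm above the rim; grows (m) as it is pushed down; 0.007 = level with the rim. It resists with about 9 N all the way and stays where it is pushed; then the cap meets the solid rim
- cap: aluminium cam-lock cap, loose, standing mouth down, about 0.3 kg: a cup 50 mm in outer and 38 mm in inner diameter, 48 mm high. Origin: centre of the mouth, z up to the closed end. Ears at its +x and -x sides, to 33 mm from the axis, carry the two cam arms a (+x) and b (-x); the +y and -y sides are bare for gripping. It may sit on the neck at any yaw
- cap_seat (a point): centre of the inside of the cap's closed end, 36 mm above the mouth; meets neck_top when the cap is fully home. The cap has 1 mm clearance all round on the neck
- cap_top (a point): centre of the cap's top, 48 mm above the mouth
- cam_a (a joint): cam arm on the cap's +x side. Pivot +27 mm along the cap's x, 18 mm above the mouth, axis along the cap's y. 0 rad = lifted fully, 40 degrees above level; 0.70 = level, pointing straight out; 2.27 = fully down at its stop, hanging along the neck, outer face 33 mm from the cap's axis. Stiff pivot (0.13 N m), stays where left. Past about 1.4 its nose enters the groove
- cam_a_tip (a point): free end of cam arm a, 55 mm from its pivot. The arm is a steel bar 12 mm wide (18 mm at the end) and 6 mm thick. If the cap is not home its nose strikes or grinds hard on the neck's lip; at less than 1.2 rad it leaves the mouth clear
- cam_b (a joint): cam arm on the cap's -x side. Pivot -27 mm along the cap's x, 18 mm above the mouth, axis along the cap's y. 0 rad = lifted fully, 40 degrees above level; 0.70 = level, pointing straight out; 2.27 = fully down at its stop, hanging along the neck, outer face 33 mm from the cap's axis. Stiff pivot (0.13 N m), stays where left. Past about 1.4 its nose enters the groove
- cam_b_tip (a point): free end of cam arm b, 55 mm from its pivot. The arm is a steel bar 12 mm wide (18 mm at the end) and 6 mm thick. If the cap is not home its nose strikes or grinds hard on the neck's lip; at less than 1.2 rad it leaves the mouth clear
- tape_wide: wide roll of grey tape standing on its flat side, 72 mm across, 40 mm high. Bystander. Origin: centre of its underside
- tape_small: small roll of paper tape, 44 mm across, 20 mm high. Bystander. Origin: centre of its underside
- plain_cap: plain aluminium screw cap with a bar grip on top and no arms, 48 mm across, 30 mm high; not the cap wanted. Bystander. Origin: centre of its underside
- ink_bottle: white ink bottle, 60 mm across, 150 mm high. Bystander. Origin: centre of its underside
- brush_pot: white pot with brushes, 76 mm across, pot 100 mm high, brushes up to 190 mm. Bystander. Origin: centre of its underside
- palette_knife: palette knife lying flat, 200 mm long. Bystander. Origin: centre of its underside; lies along x, handle to -x
- squeegee: printing squeegee lying flat, 160 mm long, 35 mm high. Bystander. Origin: centre of its underside at mid-length; its length lies along its own y
Things that resemble listed ones, but are neither listed nor needed, are in the scene too. Leave any orange or purple look-alike of the cap alone. Of the things like the tank, leave any that is brown; of the rest the larger one is meant.

How it is judged:
By the outcome, as a careful person would: the job done as asked, in the order asked, and still so for the second after the job is handed in, with the robot touching nothing.
It also fails if it takes over 72 s, if anything falls off the work surface, if the arm or the gripper's body presses on something with over 40 N, if the wrist force passes 120 N, or if a joint passes its speed limit or range.

## Working session

There is one attempt and no reset: what is moved stays moved. The work goes in short steps, Python scripts to look and compute and a tool call to move; the robot and the scene stay as the last step left them, time stands still between calls to the robot, and variables do not carry over. Pictures are saved under pics/ and viewed, at most 10 in all, crops included, and the job is handed in when it is done.

Besides the shell and the picture viewer there is one more tool, called as name([rows], argument=value, ...), one row to a line, values as JSON. play_rows: Moves the arm, as the interface text tells. Its arguments: {"type":"object","properties":{"rows":{"type":"array"},"force":{"type":"number"}},"required":["rows"]}

```bash
mkdir -p pics; python3 - <<'E'
from rig import r
import cv2,numpy as np
for n in("scene","top"):
    f=r.grab_frame(n); cv2.imwrite(f"pics/{n}0.png",f["pixels"][...,::-1]); print(n,f["fx"],f["fy"],f["cx"],f["cy"]);print(np.round(f["pose"],4).tolist())
print(r.sense())
E
```

```text
scene 429.373565152666 429.373565152666 321.97743861194465 204.20360649134358
[[0.1958, 0.849, -0.4908, 1044.0413], [0.9806, -0.1692, 0.0985, -134.2083], [0.0006, -0.5006, -0.8657, 1033.1999], [0.0, 0.0, 0.0, 1.0]]
top 456.8396855896563 456.8396855896563 317.0790916080376 198.48596691390208
[[0.0017, -0.9851, 0.1721, 306.6668], [-0.9998, -0.0053, -0.0207, 5.1676], [0.0213, -0.172, -0.9849, 1290.6313], [0.0, 0.0, 0.0, 1.0]]
{'clock': 0.1, 'qpos': array([ 1.30661918e+00,  3.53556247e-01,  1.63405513e+00, -1.09509444e-05,
        1.15518365e+00, -2.37981177e-03]), 'qvel': array([ 0.00070837,  0.00114886, -0.00243049, -0.00144081,  0.0006756 ,
       -0.00148862]), 'joint_efforts': array([-9.29236012e-04, -6.06355476e+01, -3.42818427e+01,  2.79165653e-05,
        3.98222866e-03, -1.09918722e-05]), 'eef_pos': array([161.64273356, 603.30318346, 230.65287107]), 'tcp_rot': array([-3.14039026e+00,  7.15190176e-06,  2.87979975e+00]), 'contact_force': array([ 0.21644947, -0.59919128,  0.43195547]), 'wrist_torque': array([ 0.01896203, -0.00241905, -0.0314708 ]), 'grasp_force': 0.0, 'opening': 1.001352404351278}
```

View pics/scene0.png

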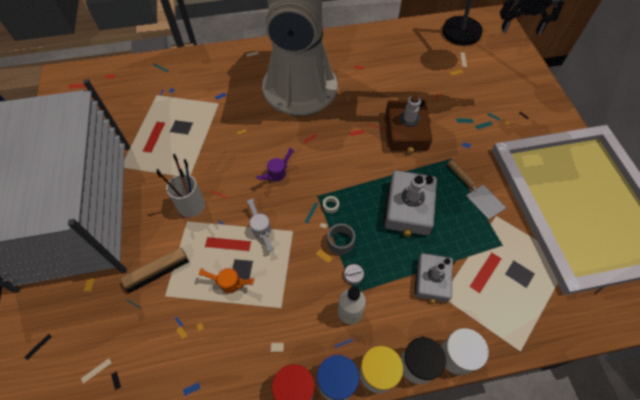

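View pics/top0.png

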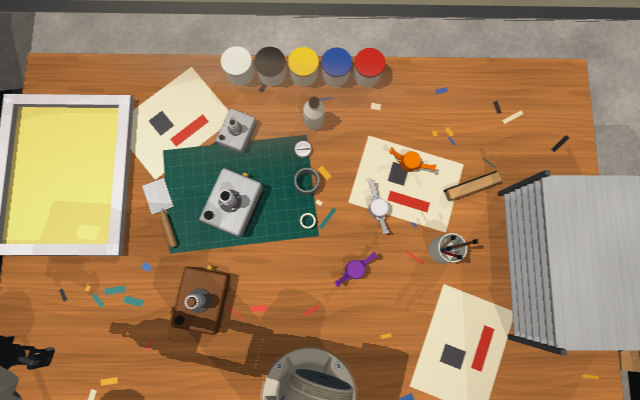

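Silver cap is at top (379,208) and scene (260,225). The larger grey tank is at top (232,201) and scene (412,203). The brown tank and the small grey one are decoys. I'll crop in closer.

```bash
python3 - <<'E'
import cv2,numpy as np
t=cv2.imread("pics/top0.png");s=cv2.imread("pics/scene0.png")
def c(i,u,v,w=100,h=75):
    return cv2.resize(i[v:v+h,u:u+w],(400,300),interpolation=cv2.INTER_CUBIC)
cv2.imwrite("pics/c1.png",np.vstack([np.hstack([c(t,330,165),c(t,185,160)]),np.hstack([c(s,215,185),c(s,365,165)])]))
E
```

```text
(no output)
```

View pics/c1.png

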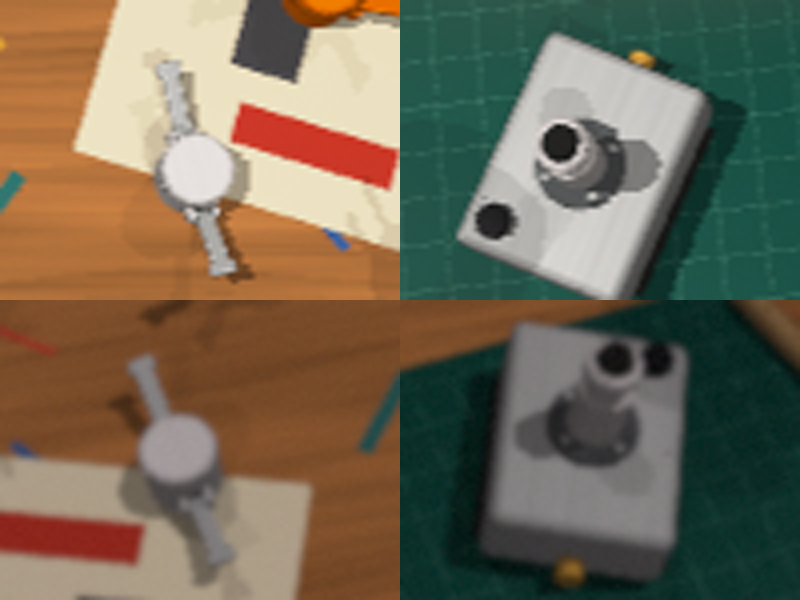

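```bash
cat > h.py <<'E'
import numpy as np
from scipy.optimize import least_squares
C={"scene":(429.3736,321.977,204.2036,np.array([[0.1958,0.849,-0.4908,1044.0413],[0.9806,-0.1692,0.0985,-134.2083],[0.0006,-0.5006,-0.8657,1033.1999]])),
"top":(456.83969,317.0791,198.48597,np.array([[0.0017,-0.9851,0.1721,306.6668],[-0.9998,-0.0053,-0.0207,5.1676],[0.0213,-0.172,-0.9849,1290.6313]]))}
def ray(n,uv):
    f,cx,cy,P=C[n]; return P[:,3],P[:,:3]@np.array([(uv[0]-cx)/f,(uv[1]-cy)/f,1])
def atz(n,uv,z):
    o,d=ray(n,uv); return o+d*(z-o[2])/d[2]
def proj(n,X):
    f,cx,cy,P=C[n]; c=P[:,:3].T@(np.asarray(X)-P[:,3]); return np.array([cx+f*c[0]/c[2],cy+f*c[1]/c[2]])
def tri(a,b):
    s=least_squares(lambda X:np.r_[proj("top",X)-a,proj("scene",X)-b],[400,0,50]); return s.x,np.abs(s.fun).max()
E
python3 - <<'E'
from h import *
np.set_printoptions(precision=1,suppress=True)
for n,a,b,z in [("cap",(378.9,207.2),(259.2,221.7),48),("t1",(372,181.2),(250.2,200.2),53),("t2",(385.7,232.7),(268.7,248.7),53),("neck",(224.2,195.7),(418.2,179.7),147)]:
    print(n,*tri(a,b),atz("top",a,z),atz("scene",b,z))
E
```

```text
cap [ 501.3 -192.4   41.4] 0.11751877114960507 [ 500.3 -191.7   48. ] [ 505.  -191.8   48. ]
t1 [ 537.1 -175.6  204.5] 9.903325128840947 [ 572.5 -173.3   53. ] [ 439.1 -206.9   53. ]
t2 [ 459.2 -219.5 -209. ] 10.178217698930496 [ 429.3 -208.    53. ] [ 587.8 -177.7   53. ]
neck [513.9 217.6 137.3] 0.2899429039274537 [512.4 216.5 147. ] [519.5 213.  147. ]
```

Top shows cap (379,207) with arm tips (372,181) and (386,233), and the neck's seal disc at (224,196). Scene shows the cap at (259,222) and the seal at (418,180). So the cap is near (502,-192) with yaw about 12.5°, and the neck near (515,215). I'll move over the cap.

play_rows([
  {"dp": [-0.4,-0.5,0],"turn": [0,0,0],"fingers": 0},
  {"dp": [-0.62,-0.78,0],"turn": [0,0,0],"fingers": 0},
  {"dp": [-0.62,-0.78,0],"turn": [0,0,0],"fingers": 0},
  {"dp": [-0.62,-0.78,0],"turn": [0,0,0],"fingers": 0},
  {"dp": [-0.62,-0.78,0],"turn": [0,0,0],"fingers": 0},
], force=50)

```text
clock: 0.52
eef_pos: [235.7, 432.1, 230.8]
tcp_rot: [-3.141, -0.0, 2.881]
contact_force: [1.0, 1.0, 0.2]
opening: 1.003
grasp_force: 0.0
```

play_rows([
  {"dp": [-0.62,-0.78,0],"turn": [0,0,0],"fingers": 0},
  {"dp": [-0.62,-0.78,0],"turn": [0,0,0],"fingers": 0},
  {"dp": [-0.62,-0.78,0],"turn": [0,0,0],"fingers": 0},
  {"dp": [-0.62,-0.78,0],"turn": [0,0,0],"fingers": 0},
  {"dp": [-0.62,-0.78,0],"turn": [0,0,0],"fingers": 0},
])

```text
clock: 0.93
eef_pos: [315.0, 249.4, 231.2]
tcp_rot: [3.142, 0.0, 2.88]
contact_force: [1.0, 0.4, -0.7]
opening: 0.997
grasp_force: 0.0
```

play_rows([
  {"dp": [-0.62,-0.78,0],"turn": [0,0,0],"fingers": 0},
  {"dp": [-0.62,-0.78,0],"turn": [0,0,0],"fingers": 0},
  {"dp": [-0.62,-0.78,0],"turn": [0,0,0],"fingers": 0},
  {"dp": [-0.62,-0.78,0],"turn": [0,0,0],"fingers": 0},
  {"dp": [-0.62,-0.78,0],"turn": [0,0,0],"fingers": 0},
])

```text
clock: 1.35
eef_pos: [394.5, 66.5, 231.4]
tcp_rot: [3.141, 0.0, 2.88]
contact_force: [1.9, 0.5, 0.3]
opening: 1.001
grasp_force: 0.0
```

play_rows([
  {"dp": [-0.62,-0.78,0],"turn": [0,0,0],"fingers": 0},
  {"dp": [-0.62,-0.78,0],"turn": [0,0,0],"fingers": 0},
  {"dp": [-0.62,-0.78,0],"turn": [0,0,0],"fingers": 0},
  {"dp": [-0.62,-0.78,0],"turn": [0,0,0],"fingers": 0},
  {"dp": [-0.3,-0.39,0],"turn": [0,0,0],"fingers": 0},
])

```text
clock: 1.77
eef_pos: [466.7, -99.7, 231.3]
tcp_rot: [-3.141, 0.001, 2.878]
contact_force: [-0.4, 0.9, 0.5]
opening: 1.002
grasp_force: 0.0
```

play_rows([
  {"dp": [0,0,0],"turn": [0,0,-0.92],"fingers": 0},
  {"dp": [0,0,0],"turn": [0,0,-0.92],"fingers": 0},
  {"dp": [0,0,0],"turn": [0,0,-0.92],"fingers": 0},
  {"dp": [0,0,0],"turn": [0,0,-0.92],"fingers": 0},
  {"dp": [0,0,0],"turn": [0,0,-0.9],"fingers": 0},
])

```text
clock: 2.18
eef_pos: [465.1, -96.0, 231.0]
tcp_rot: [3.141, -0.001, -2.919]
contact_force: [-0.5, -0.1, 0.5]
opening: 0.998
grasp_force: 0.0
```

play_rows([
  {"dp": [-0.13,-0.85,0.4],"turn": [0,0,0],"fingers": 0},
  {"dp": [-0.13,-0.85,0.4],"turn": [0,0,0],"fingers": 0},
  {"dp": [-0.12,-0.85,0.4],"turn": [0,0,0],"fingers": 0},
  {"dp": [0,0,0.9],"turn": [0,0,0],"fingers": 0},
  {"dp": [0,0,0.9],"turn": [0,0,0],"fingers": 0},
])

```text
clock: 2.6
eef_pos: [503.7, -194.3, 110.8]
tcp_rot: [-3.14, 0.003, -2.926]
contact_force: [-0.1, -0.1, -1.6]
opening: 1.001
grasp_force: 0.0
```

```bash
python3 - <<'E'
from rig import r
from h import *
import cv2
ims=[]
for n in("top","scene"):
    f=r.grab_frame(n); i=f["pixels"][...,::-1]; cv2.imwrite(f"pics/{n}1.png",i)
    u,v=proj(n,[502,-192,48]).astype(int); u-=50;v-=60; print(n,u,v); ims.append(cv2.resize(i[v:v+120,u:u+100],(400,480),interpolation=cv2.INTER_CUBIC))
cv2.imwrite("pics/c2.png",np.hstack(ims)); s=r.sense(); print(s["eef_pos"],s["tcp_rot"],s["contact_force"],[proj(n,s["eef_pos"]) for n in C])
E
```

```text
top 328 146
scene 208 160
[ 498.30689287 -191.16317019  106.30129686] [ 3.13601982 -0.00833605 -2.92463573] [-0.23883129  0.57239953  0.97350001] [array([256.13400269, 208.36310509]), array([382.1383151, 204.5445583])]
```

View pics/c2.png

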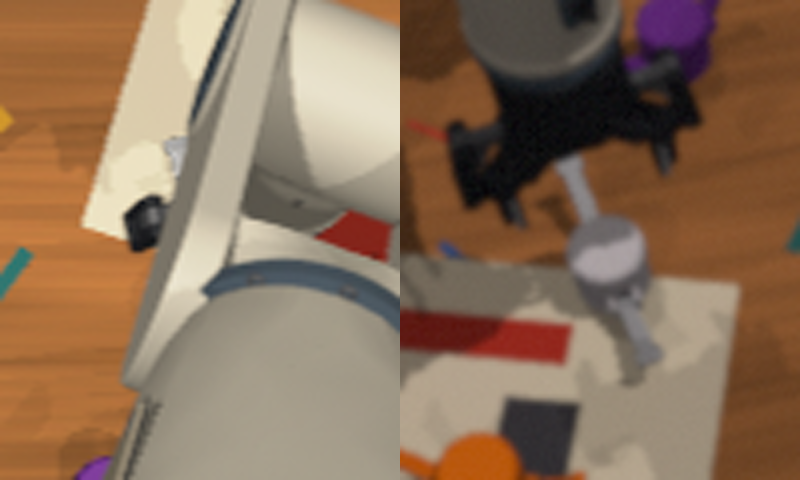

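The scene view shows the fingertips straddling (256,208), which matches the projected TCP. Now to settle and read the pose.

play_rows([
  {"dp": [0,0,0.5],"turn": [0,0,0],"fingers": 0},
  {"dp": [0,0,0],"turn": [0,0,0],"fingers": 0},
  {"dp": [0,0,0],"turn": [0,0,0],"fingers": 0},
])

```text
clock: 2.95
eef_pos: [502.3, -192.0, 92.2]
tcp_rot: [3.141, -0.001, -2.923]
contact_force: [0.4, 0.3, -0.1]
opening: 1.0
grasp_force: 0.0
```

play_rows([
  {"dp": [0,0,0.6],"turn": [0,0,0],"fingers": 0},
  {"dp": [0,0,0.6],"turn": [0,0,0],"fingers": 0},
  {"dp": [0,0,0.5],"turn": [0,0,0],"fingers": 0},
  {"dp": [0,0,0.3],"turn": [0,0,0],"fingers": 0},
  {"dp": [0,0,0.1],"turn": [0,0,0],"fingers": 0},
])

```text
clock: 3.37
eef_pos: [502.3, -192.0, 7.2]
tcp_rot: [3.141, -0.001, -2.923]
contact_force: [-0.3, 0.0, 0.6]
opening: 0.997
grasp_force: 0.0
```

play_rows([
  {"dp": [0,0,0],"turn": [0,0,0],"fingers": 0.2},
  {"dp": [0,0,0],"turn": [0,0,0],"fingers": 0.3},
  {"dp": [0,0,0],"turn": [0,0,0],"fingers": 0.4},
  {"dp": [0,0,0],"turn": [0,0,0],"fingers": 0.6},
  {"dp": [0,0,0],"turn": [0,0,0],"fingers": 0.8},
], force=50)

```text
clock: 3.78
eef_pos: [503.3, -192.5, 8.8]
tcp_rot: [-3.14, 0.002, -2.924]
contact_force: [-1.0, 1.8, 5.8]
opening: 0.576
grasp_force: 51.8
```

play_rows([
  {"dp": [0,0,0],"turn": [0,0,0],"fingers": 0.8},
  {"dp": [0,0,0],"turn": [0,0,0],"fingers": 0.8},
  {"dp": [0,0,0],"turn": [0,0,0],"fingers": 0.8},
])

```text
clock: 4.03
eef_pos: [503.3, -192.6, 8.9]
tcp_rot: [-3.14, 0.002, -2.924]
contact_force: [-0.9, 1.0, 6.2]
opening: 0.575
grasp_force: 51.8
```

play_rows([
  {"dp": [0,0,-0.2],"turn": [0,0,0],"fingers": 0.8},
  {"dp": [0,0,-0.6],"turn": [0,0,0],"fingers": 0.8},
  {"dp": [0,0,-0.9],"turn": [0,0,0],"fingers": 0.8},
  {"dp": [0,0,-0.9],"turn": [0,0,0],"fingers": 0.8},
  {"dp": [0,0,-0.9],"turn": [0,0,0],"fingers": 0.8},
])

```text
clock: 4.45
eef_pos: [501.7, -192.0, 149.5]
tcp_rot: [3.141, -0.0, -2.924]
contact_force: [1.0, -0.6, -3.8]
opening: 0.576
grasp_force: 52.8
```

play_rows([
  {"dp": [0,0,-0.8],"turn": [0,0,0],"fingers": 0.8},
  {"dp": [0,0,-0.5],"turn": [0,0,0],"fingers": 0.8},
  {"dp": [-0.1,0.4,-0.2],"turn": [0,0,0],"fingers": 0.8},
  {"dp": [-0.2,0.8,0],"turn": [0,0,0],"fingers": 0.8},
  {"dp": [-0.2,0.8,0],"turn": [0,0,0],"fingers": 0.8},
])

```text
clock: 4.87
eef_pos: [504.7, -109.6, 209.2]
tcp_rot: [-3.14, 0.002, -2.926]
contact_force: [0.7, 0.4, -4.5]
opening: 0.58
grasp_force: 53.0
```

play_rows([
  {"dp": [-0.2,0.8,0],"turn": [0,0,0],"fingers": 0.8},
  {"dp": [-0.2,0.8,0],"turn": [0,0,0],"fingers": 0.8},
  {"dp": [-0.2,0.8,0],"turn": [0,0,0],"fingers": 0.8},
  {"dp": [-0.2,0.8,0],"turn": [0,0,0],"fingers": 0.8},
  {"dp": [-0.2,0.8,0],"turn": [0,0,0],"fingers": 0.8},
])

```text
clock: 5.28
eef_pos: [508.4, 56.6, 208.2]
tcp_rot: [-3.141, 0.001, -2.924]
contact_force: [0.8, 0.1, -2.5]
opening: 0.578
grasp_force: 53.0
```

play_rows([
  {"dp": [-0.25,0.8,0],"turn": [0,0,0],"fingers": 0.8},
  {"dp": [-0.25,0.8,0],"turn": [0,0,0],"fingers": 0.8},
  {"dp": [-0.25,0.8,0],"turn": [0,0,0],"fingers": 0.8},
  {"dp": [-0.24,0.7,0],"turn": [0,0,0],"fingers": 0.8},
  {"dp": [-0.2,0.57,0],"turn": [0,0,0],"fingers": 0.8},
])

```text
clock: 5.7
eef_pos: [523.3, 210.9, 208.2]
tcp_rot: [3.141, 0.001, -2.923]
contact_force: [0.5, -0.7, -3.1]
opening: 0.574
grasp_force: 53.0
```

play_rows([
  {"dp": [0,0,0],"turn": [0,0,0],"fingers": 0.8},
  {"dp": [0,0,0],"turn": [0,0,0],"fingers": 0.8},
])

```text
clock: 5.87
eef_pos: [523.4, 209.6, 207.8]
tcp_rot: [-3.141, -0.0, -2.921]
contact_force: [0.1, -0.9, -3.0]
opening: 0.581
grasp_force: 53.1
```

```bash
python3 - <<'E'
from rig import r
from h import *
import cv2
ims=[];s=r.sense()
for n in("top","scene"):
    f=r.grab_frame(n); i=f["pixels"][...,::-1]; cv2.imwrite(f"pics/{n}2.png",i)
    u,v=proj(n,[515,215,200]).astype(int); u-=50;v-=60; print(n,u,v); ims.append(cv2.resize(i[v:v+120,u:u+100],(400,480),interpolation=cv2.INTER_CUBIC))
cv2.imwrite("pics/c3.png",np.hstack(ims)); print(s["eef_pos"],s["tcp_rot"],s["contact_force"],[proj(n,s["eef_pos"]+[0,0,-8.9+k]) for n in C for k in (0,48)])
E
```

```text
top 170 130
scene 372 105
[523.35053092 209.60637875 207.78740758] [-3.14146238e+00 -1.03470195e-05 -2.92148976e+00] [ 0.14387257 -0.90942663 -3.01065288] [array([421.58398935, 169.15416485]), array([425.86319785, 157.01791057]), array([223.39460878, 187.45624239]), array([219.66065916, 183.41012731])]
```

View pics/c3.png

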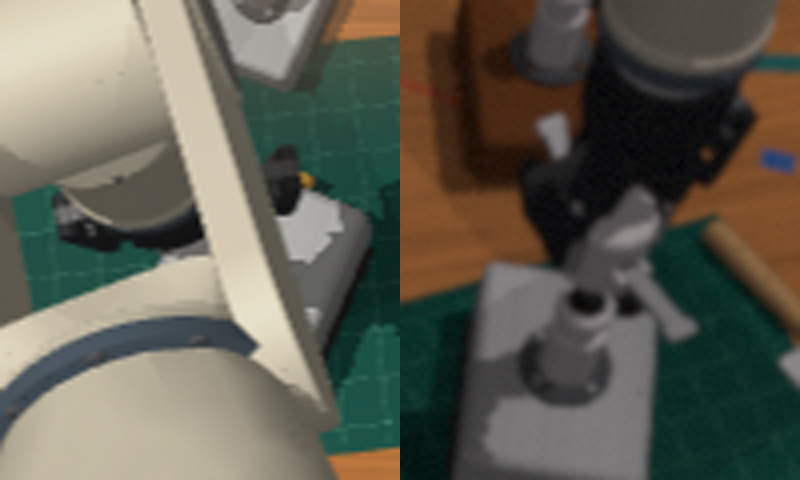

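```bash
python3 - <<'E'
from h import *
import cv2
np.set_printoptions(precision=1,suppress=True)
def blob(i,u,v,h,thr,dark):
    g=cv2.cvtColor(i,cv2.COLOR_BGR2GRAY)[v-h:v+h+1,u-h:u+h+1]; g=cv2.resize(g,None,fx=8,fy=8,interpolation=cv2.INTER_CUBIC)
    m=((g<thr) if dark else (g>thr)).astype(np.uint8)
    n,l,st,c=cv2.connectedComponentsWithStats(m); k=l[g.shape[0]//2,g.shape[1]//2]
    return (c[k]+.5)/8-.5+[u-h,v-h], st[k]/8, g.min(),g.max()
P={}
for n in("top","scene"):
    i=cv2.imread(f"pics/{n}0.png")
    for o,(u,v),z,d in(("seal",(224,196) if n=="top" else (418,180),147,1),("cap",(379,207) if n=="top" else (259,222),48,0)):
        for t in ((50,70,90) if d else ((180,200,215) if n=="top" else (100,115,130))):
            c,s,a,b=blob(i,u,v,9 if d else 14,t if n=="top" or not d else t//2,d); print(n,o,t,c,s[2:4],s[4],a,b,atz(n,c,z))
E
```

```text
top seal 50 [224.7 195.3] [8.1 8.8] 429.625 11 232 [513.4 215.4 147. ]
top seal 70 [224.7 195.3] [8.8 9.1] 474.125 11 232 [513.4 215.4 147. ]
top seal 90 [224.7 195.3] [9.2 9.4] 511.25 11 232 [513.4 215.3 147. ]
top cap 180 [378.4 203.3] [29.  23.6] 3554.875 60 237 [ 511.3 -190.5   48. ]
top cap 200 [381.2 204.7] [23.  23.2] 2438.0 60 237 [ 507.2 -198.2   48. ]
top cap 215 [379.  206.7] [16.1 16.1] 1590.875 60 237 [ 501.7 -192.    48. ]
scene seal 50 [418.3 179.4] [6.1 6. ] 226.5 9 131 [518.7 213.4 147. ]
scene seal 70 [418.4 179.4] [7.2 6.9] 297.875 9 131 [518.7 213.7 147. ]
scene seal 90 [418.4 179.3] [7.9 7.5] 352.125 9 131 [518.6 213.7 147. ]
scene cap 100 [258.4 220.5] [20.9 23. ] 2544.25 48 160 [ 501.1 -193.4   48. ]
scene cap 115 [258.5 220.6] [19.4 22.6] 2231.875 48 160 [ 501.5 -193.2   48. ]
scene cap 130 [258.9 221.5] [18.2 16.6] 1829.75 48 160 [ 504.2 -192.5   48. ]
```

The new crop shows the held cap roughly where projected (scene mouth (421,169)), with the seal below it at (419,181). Combining the cameras puts the neck at about (516,214.4), so I'll shift there and lower to just above the rim.

play_rows([
  {"dp": [0.075,0.08,0.2],"turn": [0,0,0],"fingers": 0.8},
  {"dp": [0.08,0.08,0.4],"turn": [0,0,0],"fingers": 0.8},
  {"dp": [0,0,0.3],"turn": [0,0,0],"fingers": 0.8},
  {"dp": [0,0,0.2],"turn": [0,0,0],"fingers": 0.8},
  {"dp": [0,0,0.1],"turn": [0,0,0],"fingers": 0.8},
])

```text
clock: 6.38
eef_pos: [515.6, 212.7, 157.7]
tcp_rot: [-3.141, -0.002, -2.924]
contact_force: [0.6, -0.1, -3.4]
opening: 0.575
grasp_force: 53.2
```

play_rows([
  {"dp": [0,0,0],"turn": [0,0,0],"fingers": 0.8},
  {"dp": [0,0,0],"turn": [0,0,0],"fingers": 0.8},
])

```text
clock: 6.55
eef_pos: [516.6, 213.4, 159.3]
tcp_rot: [-3.142, -0.0, -2.924]
contact_force: [-0.0, 0.8, -3.2]
opening: 0.572
grasp_force: 53.2
```

```bash
python3 - <<'E'
from rig import r
from h import *
import cv2
s=r.sense();n="scene"
f=r.grab_frame(n); i=f["pixels"][...,::-1]; cv2.imwrite(f"pics/{n}3.png",i)
u,v=376,130
g=cv2.resize(i[v:v+80,u:u+90],(720,640),interpolation=cv2.INTER_CUBIC); g=np.clip(g*1.6,0,255).astype(np.uint8)[:600]
# expected mouth rim (yellow) at TCP-8.9, expected neck rim (cyan)
for X,rad,col in((s["eef_pos"]+[0,0,-8.9],25,(0,255,255)),(np.array([516,214.4,140.]),18,(255,255,0)),(s["eef_pos"]+[0,0,39.1],25,(0,255,0))):
    p=np.array([(proj(n,X+rad*np.array([np.cos(t),np.sin(t),0]))+.5-[u,v])*8 for t in np.linspace(0,6.28,60)]).astype(int)
    cv2.polylines(g,[p],True,col,1)
cv2.imwrite("pics/c4.png",g); print(s["eef_pos"],s["tcp_rot"],s["contact_force"])
E
```

```text
[516.55038179 213.35661126 159.25607105] [-3.14150835e+00 -2.12045146e-04 -2.92415722e+00] [-0.0083649   0.84597692 -3.1801653 ]
```

View pics/c4.png

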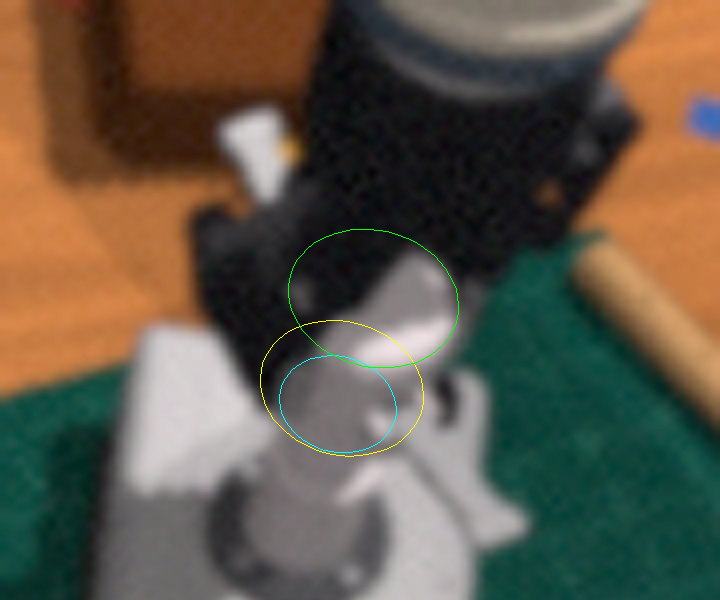

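The cap's front edge (y≈370) and right edge (x≈457) match the projected outline, so the cap is aligned with the neck. Lowering gently now.

play_rows([
  {"dp": [0.01,0.025,0.08],"turn": [0,0,0],"fingers": 0.8},
  {"dp": [0,0,0.08],"turn": [0,0,0],"fingers": 0.8},
  {"dp": [0,0,0.06],"turn": [0,0,0],"fingers": 0.8},
  {"dp": [0,0,0.06],"turn": [0,0,0],"fingers": 0.8},
  {"dp": [0,0,0.04],"turn": [0,0,0],"fingers": 0.8},
])

```text
clock: 7.02
eef_pos: [515.7, 214.5, 146.2]
tcp_rot: [3.142, -0.0, -2.924]
contact_force: [-1.2, 1.2, 0.8]
opening: 0.574
grasp_force: 53.7
```

play_rows([
  {"dp": [0,0,0.03],"turn": [0,0,0],"fingers": 0.8},
  {"dp": [0,0,0.03],"turn": [0,0,0],"fingers": 0.8},
  {"dp": [0,0,0.03],"turn": [0,0,0],"fingers": 0.8},
])

```text
clock: 7.27
eef_pos: [516.1, 215.3, 143.2]
tcp_rot: [3.14, 0.001, -2.924]
contact_force: [-1.3, 5.3, -0.0]
opening: 0.577
grasp_force: 53.4
```

play_rows([
  {"dp": [0,0.03,0.03],"turn": [0,0,0],"fingers": 0.8},
  {"dp": [0,0,0.08],"turn": [0,0,0],"fingers": 0.8},
  {"dp": [0,0,0.08],"turn": [0,0,0],"fingers": 0.8},
  {"dp": [0,0,0.08],"turn": [0,0,0],"fingers": 0.8},
  {"dp": [0,0,0],"turn": [0,0,0],"fingers": 0.8},
])

```text
clock: 7.68
eef_pos: [515.5, 215.7, 131.3]
tcp_rot: [-3.142, -0.0, -2.924]
contact_force: [3.0, 2.5, -4.9]
opening: 0.577
grasp_force: 52.9
```

play_rows([
  {"dp": [-0.02,0,0.08],"turn": [0,0,0],"fingers": 0.8},
  {"dp": [0,0,0.08],"turn": [0,0,0],"fingers": 0.8},
  {"dp": [0,0,0.06],"turn": [0,0,0],"fingers": 0.8},
  {"dp": [0,0,0.04],"turn": [0,0,0],"fingers": 0.8},
  {"dp": [0,0,0],"turn": [0,0,0],"fingers": 0.8},
])

```text
clock: 8.1
eef_pos: [515.9, 215.6, 121.1]
tcp_rot: [-3.141, -0.001, -2.924]
contact_force: [-0.5, -0.2, -2.6]
opening: 0.575
grasp_force: 53.1
```

play_rows([
  {"dp": [0,0,0.04],"turn": [0,0,0],"fingers": 0.8},
  {"dp": [0,0,0.03],"turn": [0,0,0],"fingers": 0.8},
  {"dp": [0,0,0.03],"turn": [0,0,0],"fingers": 0.8},
])

```text
clock: 8.35
eef_pos: [516.3, 215.7, 118.2]
tcp_rot: [-3.141, 0.0, -2.924]
contact_force: [-3.3, -1.9, 6.0]
opening: 0.574
grasp_force: 54.1
```

play_rows([
  {"dp": [0,0,0.03],"turn": [0,0,0],"fingers": 0.8},
  {"dp": [0,0,0.03],"turn": [0,0,0],"fingers": 0.8},
  {"dp": [0,0,0.03],"turn": [0,0,0],"fingers": 0.8},
])

```text
clock: 8.6
eef_pos: [516.3, 215.7, 114.8]
tcp_rot: [-3.141, 0.0, -2.924]
contact_force: [-2.7, -1.2, 6.5]
opening: 0.578
grasp_force: 54.1
```

play_rows([
  {"dp": [0,0,0.02],"turn": [0,0,0],"fingers": 0.8},
  {"dp": [0,0,0.02],"turn": [0,0,0],"fingers": 0.8},
  {"dp": [0,0,0],"turn": [0,0,0],"fingers": 0.8},
])

```text
clock: 8.85
eef_pos: [516.3, 215.7, 113.0]
tcp_rot: [-3.141, 0.0, -2.924]
contact_force: [-2.4, -1.0, 4.3]
opening: 0.577
grasp_force: 54.1
```

play_rows([
  {"dp": [0,0,0.02],"turn": [0,0,0],"fingers": 0.8},
  {"dp": [0,0,0.01],"turn": [0,0,0],"fingers": 0.8},
  {"dp": [0,0,0],"turn": [0,0,0],"fingers": 0.8},
])

```text
clock: 9.1
eef_pos: [516.3, 215.8, 112.8]
tcp_rot: [-3.141, 0.0, -2.924]
contact_force: [-6.2, -2.6, 14.6]
opening: 0.576
grasp_force: 55.4
```

play_rows([
  {"dp": [0,0,0.015],"turn": [0,0,0],"fingers": 0.8},
  {"dp": [0,0,0.01],"turn": [0,0,0],"fingers": 0.8},
  {"dp": [0,0,0],"turn": [0,0,0],"fingers": 0.8},
])

```text
clock: 9.35
eef_pos: [516.3, 215.8, 112.8]
tcp_rot: [-3.142, 0.0, -2.924]
contact_force: [-9.6, -4.6, 27.3]
opening: 0.574
grasp_force: 56.7
```

The cap is fully home: z stopped at 112.8 while the force rose to about 30 N over the baseline. I'll relax, release, rise, then close the fingers beyond arm tip a.

play_rows([
  {"dp": [0,0,-0.03],"turn": [0,0,0],"fingers": 0.8},
  {"dp": [0,0,-0.02],"turn": [0,0,0],"fingers": 0.4},
  {"dp": [0,0,0],"turn": [0,0,0],"fingers": 0.2},
  {"dp": [0,0,0],"turn": [0,0,0],"fingers": 0},
  {"dp": [0,0,0],"turn": [0,0,0],"fingers": 0},
])

```text
clock: 9.77
eef_pos: [516.4, 215.9, 112.1]
tcp_rot: [-3.142, 0.0, -2.924]
contact_force: [-0.6, -0.3, -0.3]
opening: 0.987
grasp_force: 0.0
```

play_rows([
  {"dp": [0,0,-0.2],"turn": [0,0,0],"fingers": 0},
  {"dp": [0,0,-0.5],"turn": [0,0,0],"fingers": 0},
  {"dp": [0,0,-0.5],"turn": [0,0,0],"fingers": 0},
  {"dp": [0,0,-0.5],"turn": [0,0,0],"fingers": 0},
  {"dp": [0,0,0],"turn": [0,0,0],"fingers": 0},
])

```text
clock: 10.18
eef_pos: [518.4, 216.7, 184.4]
tcp_rot: [3.141, 0.006, -2.924]
contact_force: [0.6, 0.3, 0.6]
opening: 0.998
grasp_force: 0.0
```

play_rows([
  {"dp": [-0.4,0,0],"turn": [0,0,0],"fingers": 0.5},
  {"dp": [-0.6,0,0],"turn": [0,0,0],"fingers": 1},
  {"dp": [-0.5,0,0],"turn": [0,0,0],"fingers": 1},
  {"dp": [-0.2,0,0],"turn": [0,0,0],"fingers": 1},
  {"dp": [0,0,0],"turn": [0,0,0],"fingers": 1},
], force=30)

```text
clock: 10.6
eef_pos: [583.8, 230.7, 179.8]
tcp_rot: [-3.142, 0.0, -2.924]
contact_force: [0.1, -0.7, -0.1]
opening: 0.301
grasp_force: 0.0
```

play_rows([
  {"dp": [0,0,0],"turn": [0,0,0],"fingers": 1},
  {"dp": [0,0,0],"turn": [0,0,0],"fingers": 1},
])

```text
clock: 10.77
eef_pos: [581.4, 230.1, 179.8]
tcp_rot: [-3.141, -0.002, -2.924]
contact_force: [0.1, 0.4, -1.2]
opening: 0.006
grasp_force: 0.0
```

```bash
python3 - <<'E'
from rig import r
from h import *
import cv2
s=r.sense();n="scene";ims=[]
for n,(u,v) in(("top",(175,140)),("scene",(366,135))):
    f=r.grab_frame(n); i=f["pixels"][...,::-1]; cv2.imwrite(f"pics/{n}4.png",i)
    ims.append(cv2.resize(i[v:v+95,u:u+80],(400,475),interpolation=cv2.INTER_CUBIC))
g=np.clip(np.hstack(ims)*1.4,0,255).astype(np.uint8)
cv2.imwrite("pics/c5.png",g); print(s["eef_pos"],s["tcp_rot"],s["contact_force"],s["opening"])
E
```

```text
[581.35016102 230.14839045 179.79524309] [-3.14136332e+00 -1.70200784e-03 -2.92374866e+00] [ 0.05738727  0.43563735 -1.16383797] 0.005841971679810633
```

View pics/c5.png

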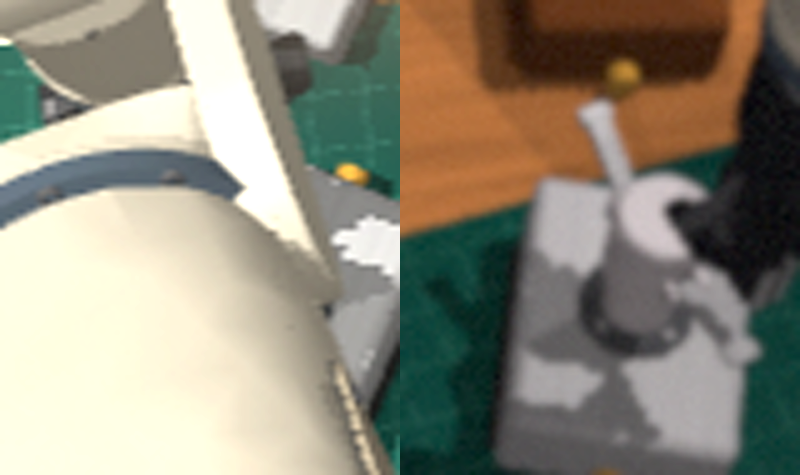

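The cap sits on the neck with both arms up: tips at scene (435,205) and (405,157), cap top at (419,178). I'll check the yaw.

```bash
python3 - <<'E'
from h import *
C0=np.array([516.3,215.8])
print("captop",proj("scene",[516.3,215.8,152]))
for y in (8,12.5,17):
  d=np.array([np.cos(np.radians(y)),np.sin(np.radians(y))])
  for a in (40,25): print(y,a,[proj("scene",np.r_[C0+s*(27+55*np.cos(np.radians(a)))*d,122+55*np.sin(np.radians(a))]).round(1).tolist() for s in(1,-1)])
E
```

```text
captop [419.26885838 177.31756183]
8 40 [[432.5, 199.0], [407.7, 154.6]]
8 25 [[432.8, 204.2], [405.6, 155.1]]
12.5 40 [[434.5, 198.3], [405.8, 155.2]]
12.5 25 [[435.0, 203.4], [403.5, 155.8]]
17 40 [[436.4, 197.4], [403.9, 156.0]]
17 25 [[437.1, 202.5], [401.5, 156.7]]
```

play_rows([
  {"dp": [0,0,0.25],"turn": [0,0,0],"fingers": 1},
  {"dp": [0,0,0.25],"turn": [0,0,0],"fingers": 1},
  {"dp": [0,0,0.25],"turn": [0,0,0],"fingers": 1},
  {"dp": [0,0,0.2],"turn": [0,0,0],"fingers": 1},
  {"dp": [0,0,0.2],"turn": [0,0,0],"fingers": 1},
])

```text
clock: 11.28
eef_pos: [582.2, 230.3, 132.8]
tcp_rot: [-3.141, -0.001, -2.924]
contact_force: [1.5, -0.5, 2.1]
opening: -0.001
grasp_force: 1.1
```

play_rows([
  {"dp": [0,0,0.2],"turn": [0,0,0],"fingers": 1},
  {"dp": [0,0,0.2],"turn": [0,0,0],"fingers": 1},
  {"dp": [0,0,0.2],"turn": [0,0,0],"fingers": 1},
  {"dp": [0,0,0.2],"turn": [0,0,0],"fingers": 1},
  {"dp": [0,0,0],"turn": [0,0,0],"fingers": 1},
])

```text
clock: 11.7
eef_pos: [582.0, 230.3, 100.5]
tcp_rot: [-3.141, -0.002, -2.924]
contact_force: [1.1, 0.1, -0.0]
opening: 0.002
grasp_force: 0.4
```

play_rows([
  {"dp": [0,0,0.2],"turn": [0,0,0],"fingers": 1},
  {"dp": [0.12,0,0],"turn": [0,0,0],"fingers": 1},
  {"dp": [0.12,0,0],"turn": [0,0,0],"fingers": 1},
  {"dp": [0.1,0,0],"turn": [0,0,0],"fingers": 1},
  {"dp": [0.08,0,0],"turn": [0,0,0],"fingers": 1},
])

```text
clock: 12.12
eef_pos: [567.2, 227.2, 94.8]
tcp_rot: [3.141, 0.003, -2.924]
contact_force: [6.8, 2.4, -2.4]
opening: 0.001
grasp_force: 3.0
```

play_rows([
  {"dp": [0.05,0,0],"turn": [0,0,0],"fingers": 1},
  {"dp": [0.04,0,0],"turn": [0,0,0],"fingers": 1},
  {"dp": [0,0,0],"turn": [0,0,0],"fingers": 1},
])

```text
clock: 12.37
eef_pos: [563.6, 226.4, 94.7]
tcp_rot: [3.141, 0.003, -2.924]
contact_force: [6.3, 1.9, -1.4]
opening: -0.004
grasp_force: 2.7
```

play_rows([
  {"dp": [0.04,0,0],"turn": [0,0,0],"fingers": 1},
  {"dp": [0.03,0,0],"turn": [0,0,0],"fingers": 1},
  {"dp": [0,0,0],"turn": [0,0,0],"fingers": 1},
])

```text
clock: 12.62
eef_pos: [561.0, 225.8, 94.6]
tcp_rot: [3.141, 0.003, -2.924]
contact_force: [6.3, 2.0, -2.0]
opening: -0.001
grasp_force: 3.0
```

play_rows([
  {"dp": [0.03,0,0],"turn": [0,0,0],"fingers": 1},
  {"dp": [0.02,0,0],"turn": [0,0,0],"fingers": 1},
  {"dp": [0,0,0],"turn": [0,0,0],"fingers": 1},
])

```text
clock: 12.87
eef_pos: [559.0, 225.3, 94.6]
tcp_rot: [3.141, 0.003, -2.924]
contact_force: [6.4, 1.2, -2.8]
opening: -0.0
grasp_force: 3.0
```

play_rows([
  {"dp": [0.02,0,0],"turn": [0,0,0],"fingers": 1},
  {"dp": [0.02,0,0],"turn": [0,0,0],"fingers": 1},
  {"dp": [0,0,0],"turn": [0,0,0],"fingers": 1},
])

```text
clock: 13.12
eef_pos: [557.4, 225.0, 94.4]
tcp_rot: [3.141, 0.003, -2.924]
contact_force: [6.2, 2.0, -5.2]
opening: -0.001
grasp_force: 3.3
```

play_rows([
  {"dp": [0.02,0,0],"turn": [0,0,0],"fingers": 1},
  {"dp": [0.01,0,0],"turn": [0,0,0],"fingers": 1},
  {"dp": [0,0,0],"turn": [0,0,0],"fingers": 1},
])

```text
clock: 13.37
eef_pos: [557.1, 224.9, 94.5]
tcp_rot: [3.141, 0.005, -2.924]
contact_force: [9.7, 3.3, -7.6]
opening: 0.0
grasp_force: 5.0
```

play_rows([
  {"dp": [0.02,0,0],"turn": [0,0,0],"fingers": 1},
  {"dp": [0.02,0,0],"turn": [0,0,0],"fingers": 1},
  {"dp": [0,0,0],"turn": [0,0,0],"fingers": 1},
])

```text
clock: 13.62
eef_pos: [557.1, 225.0, 94.7]
tcp_rot: [3.141, 0.008, -2.924]
contact_force: [15.3, 2.1, -11.2]
opening: -0.001
grasp_force: 7.7
```

Arm a resists at its stop. To be sure the ear isn't what the finger meets, I'll back off, tilt the tool 3.6° outward and press again lower down with only the tip.

play_rows([
  {"dp": [-0.2,0,0],"turn": [0,0,0],"fingers": 1},
  {"dp": [-0.1,0,0.1],"turn": [0,0.6,0],"fingers": 1},
  {"dp": [0.0,0,0],"turn": [0,0,0],"fingers": 1},
  {"dp": [0.1,0,0.1],"turn": [0,0,0],"fingers": 1},
  {"dp": [0,0,0],"turn": [0,0,0],"fingers": 1},
])

```text
clock: 14.03
eef_pos: [559.3, 225.2, 85.4]
tcp_rot: [-3.141, -0.065, -2.924]
contact_force: [-0.8, -0.2, 0.4]
opening: -0.001
grasp_force: 0.0
```

play_rows([
  {"dp": [0.05,0,0],"turn": [0,0,0],"fingers": 1},
  {"dp": [0.05,0,0],"turn": [0,0,0],"fingers": 1},
  {"dp": [0,0,0],"turn": [0,0,0],"fingers": 1},
])

```text
clock: 14.28
eef_pos: [557.0, 224.9, 87.0]
tcp_rot: [-3.142, -0.062, -2.924]
contact_force: [0.0, -0.0, -0.1]
opening: -0.003
grasp_force: 0.1
```

play_rows([
  {"dp": [0.04,0,0],"turn": [0,0,0],"fingers": 1},
  {"dp": [0.02,0,0],"turn": [0,0,0],"fingers": 1},
  {"dp": [0,0,0],"turn": [0,0,0],"fingers": 1},
])

```text
clock: 14.53
eef_pos: [556.6, 224.8, 87.4]
tcp_rot: [3.141, -0.059, -2.924]
contact_force: [5.6, 1.5, -4.5]
opening: 0.001
grasp_force: 3.1
```

play_rows([
  {"dp": [0.03,0,0],"turn": [0,0,0],"fingers": 1},
  {"dp": [0.02,0,0],"turn": [0,0,0],"fingers": 1},
  {"dp": [0,0,0],"turn": [0,0,0],"fingers": 1},
])

```text
clock: 14.78
eef_pos: [556.3, 224.8, 87.6]
tcp_rot: [3.141, -0.056, -2.924]
contact_force: [11.9, 1.3, -9.5]
opening: 0.001
grasp_force: 6.0
```

play_rows([
  {"dp": [0.03,0,0],"turn": [0,0,0],"fingers": 1},
  {"dp": [0.03,0,0],"turn": [0,0,0],"fingers": 1},
  {"dp": [0,0,0],"turn": [0,0,0],"fingers": 1},
])

```text
clock: 15.03
eef_pos: [556.1, 224.9, 88.1]
tcp_rot: [3.141, -0.051, -2.924]
contact_force: [18.7, 4.2, -13.7]
opening: -0.001
grasp_force: 8.6
```

play_rows([
  {"dp": [-0.3,0,0],"turn": [0,0,0],"fingers": 1},
  {"dp": [-0.5,0,0],"turn": [0,-0.6,0],"fingers": 1},
  {"dp": [0,0,-0.5],"turn": [0,0,0],"fingers": 1},
  {"dp": [0,0,-0.8],"turn": [0,0,0],"fingers": 1},
  {"dp": [0,0,-0.8],"turn": [0,0,0],"fingers": 1},
])

```text
clock: 15.45
eef_pos: [580.7, 229.9, 169.2]
tcp_rot: [-3.141, -0.003, -2.924]
contact_force: [0.1, 0.7, 0.9]
opening: 0.004
grasp_force: 0.0
```

play_rows([
  {"dp": [0,0,-0.5],"turn": [0,0,0],"fingers": 1},
  {"dp": [0,0,0],"turn": [0,0,0],"fingers": 1},
  {"dp": [0,0,0],"turn": [0,0,0],"fingers": 1},
])

```text
clock: 15.7
eef_pos: [582.4, 230.6, 190.6]
tcp_rot: [3.141, 0.002, -2.924]
contact_force: [0.3, -0.0, 0.2]
opening: -0.0
grasp_force: 0.0
```

play_rows([
  {"dp": [0.4,0,0],"turn": [0,0,0],"fingers": 1},
  {"dp": [0.8,0,0],"turn": [0,0,0],"fingers": 1},
  {"dp": [0.8,0,0],"turn": [0,0,0],"fingers": 1},
  {"dp": [0.8,0,0],"turn": [0,0,0],"fingers": 1},
  {"dp": [0.57,0,0],"turn": [0,0,0],"fingers": 1},
])

```text
clock: 16.12
eef_pos: [446.4, 199.9, 187.3]
tcp_rot: [-3.141, -0.005, -2.924]
contact_force: [0.2, 0.5, -0.2]
opening: 0.001
grasp_force: 0.0
```

play_rows([
  {"dp": [0,0,0],"turn": [0,0,0],"fingers": 1},
  {"dp": [0,0,0],"turn": [0,0,0],"fingers": 1},
  {"dp": [0,0,0.2],"turn": [0,0,0],"fingers": 1},
  {"dp": [0,0,0.3],"turn": [0,0,0],"fingers": 1},
  {"dp": [0,0,0.25],"turn": [0,0,0],"fingers": 1},
])

```text
clock: 16.53
eef_pos: [451.2, 201.4, 157.9]
tcp_rot: [-3.142, 0.0, -2.924]
contact_force: [-0.1, 0.7, 0.2]
opening: -0.0
grasp_force: 0.0
```

play_rows([
  {"dp": [0,0,0.25],"turn": [0,0,0],"fingers": 1},
  {"dp": [0,0,0.25],"turn": [0,0,0],"fingers": 1},
  {"dp": [0,0,0.25],"turn": [0,0,0],"fingers": 1},
  {"dp": [0,0,0.2],"turn": [0,0,0],"fingers": 1},
  {"dp": [0,0,0.1],"turn": [0,0,0],"fingers": 1},
])

```text
clock: 16.95
eef_pos: [450.1, 201.1, 115.9]
tcp_rot: [-3.141, -0.001, -2.924]
contact_force: [-1.8, -0.4, 3.7]
opening: -0.001
grasp_force: 2.1
```

play_rows([
  {"dp": [0,0,0.2],"turn": [0,0,0],"fingers": 1},
  {"dp": [0,0,0.2],"turn": [0,0,0],"fingers": 1},
  {"dp": [0,0,0.2],"turn": [0,-0.3,0],"fingers": 1},
  {"dp": [-0.1,0,0],"turn": [0,-0.3,0],"fingers": 1},
  {"dp": [-0.1,0,0],"turn": [0,0,0],"fingers": 1},
])

```text
clock: 17.37
eef_pos: [455.5, 201.9, 92.2]
tcp_rot: [-3.141, 0.059, -2.924]
contact_force: [-5.9, -1.1, -0.0]
opening: -0.002
grasp_force: 2.2
```

play_rows([
  {"dp": [-0.1,0,0],"turn": [0,0,0],"fingers": 1},
  {"dp": [-0.1,0,0],"turn": [0,0,0],"fingers": 1},
  {"dp": [-0.05,0,0],"turn": [0,0,0],"fingers": 1},
  {"dp": [0,0,0],"turn": [0,0,0],"fingers": 1},
])

```text
clock: 17.7
eef_pos: [466.0, 204.3, 93.0]
tcp_rot: [-3.141, 0.058, -2.924]
contact_force: [-4.9, -1.3, -2.7]
opening: 0.001
grasp_force: 2.2
```

play_rows([
  {"dp": [-0.06,0,0.06],"turn": [0,0,0],"fingers": 1},
  {"dp": [-0.06,0,0.06],"turn": [0,0,0],"fingers": 1},
  {"dp": [-0.06,0,0],"turn": [0,0,0],"fingers": 1},
  {"dp": [0,0,0],"turn": [0,0,0],"fingers": 1},
])

```text
clock: 18.03
eef_pos: [474.4, 206.3, 89.1]
tcp_rot: [-3.141, 0.06, -2.924]
contact_force: [-2.7, -0.9, -2.1]
opening: 0.002
grasp_force: 2.2
```

play_rows([
  {"dp": [-0.04,0,0],"turn": [0,0,0],"fingers": 1},
  {"dp": [-0.03,0,0],"turn": [0,0,0],"fingers": 1},
  {"dp": [0,0,0],"turn": [0,0,0],"fingers": 1},
])

```text
clock: 18.28
eef_pos: [474.6, 206.3, 88.9]
tcp_rot: [-3.141, 0.056, -2.924]
contact_force: [-12.8, -1.4, 3.5]
opening: -0.0
grasp_force: 6.5
```

play_rows([
  {"dp": [-0.03,0,0],"turn": [0,0,0],"fingers": 1},
  {"dp": [-0.03,0,0],"turn": [0,0,0],"fingers": 1},
  {"dp": [0,0,0],"turn": [0,0,0],"fingers": 1},
])

```text
clock: 18.53
eef_pos: [474.7, 206.2, 88.9]
tcp_rot: [-3.14, 0.051, -2.924]
contact_force: [-22.7, -2.7, 11.0]
opening: -0.0
grasp_force: 11.0
```

play_rows([
  {"dp": [0.3,0,0],"turn": [0,0,0],"fingers": 1},
  {"dp": [0.5,0,0],"turn": [0,0.6,0],"fingers": 1},
  {"dp": [0,0,-0.7],"turn": [0,0,0],"fingers": 1},
  {"dp": [0,0,-0.9],"turn": [0,0,0],"fingers": 1},
  {"dp": [0,0,-0.9],"turn": [0,0,0],"fingers": 1},
])

```text
clock: 18.95
eef_pos: [449.4, 201.0, 189.2]
tcp_rot: [-3.142, 0.0, -2.924]
contact_force: [1.0, -1.0, -0.8]
opening: 0.006
grasp_force: 0.0
```

play_rows([
  {"dp": [0,0,-0.9],"turn": [0,0,0],"fingers": 1},
  {"dp": [0,-0.5,-0.5],"turn": [0,0,0],"fingers": 1},
  {"dp": [0,-0.9,0],"turn": [0,0,0],"fingers": 1},
  {"dp": [0,-0.9,0],"turn": [0,0,0],"fingers": 1},
  {"dp": [0,-0.9,0],"turn": [0,0,0],"fingers": 1},
])

```text
clock: 19.37
eef_pos: [478.3, 75.0, 245.5]
tcp_rot: [-3.141, 0.005, -2.922]
contact_force: [0.5, -0.5, 0.0]
opening: 0.003
grasp_force: 0.0
```

play_rows([
  {"dp": [0,-0.9,0],"turn": [0,0,0],"fingers": 1},
  {"dp": [0,-0.9,0],"turn": [0,0,0],"fingers": 1},
  {"dp": [0,-0.9,0],"turn": [0,0,0],"fingers": 1},
  {"dp": [0,-0.4,0],"turn": [0,0,0],"fingers": 1},
  {"dp": [0,0,0],"turn": [0,0,0],"fingers": 1},
])

```text
clock: 19.78
eef_pos: [505.3, -48.4, 244.7]
tcp_rot: [-3.14, 0.003, -2.927]
contact_force: [-0.2, 1.2, -0.0]
opening: -0.002
grasp_force: 0.0
```

```bash
python3 - <<'E'
from rig import r
from h import *
import cv2
s=r.sense();ims=[]
for n,(u,v) in(("top",(185,150)),("scene",(376,140))):
    f=r.grab_frame(n); i=f["pixels"][...,::-1]; cv2.imwrite(f"pics/{n}5.png",i)
    ims.append(cv2.resize(i[v:v+80,u:u+75],(400,427),interpolation=cv2.INTER_CUBIC))
ims[1]=np.clip(ims[1]*1.5,0,255).astype(np.uint8)
cv2.imwrite("pics/c6.png",np.hstack(ims)); print(s["eef_pos"],s["contact_force"])
E
```

```text
[505.29586889 -48.36143683 244.74433669] [-0.19644541  1.15342181 -0.01747836]
```

View pics/c6.png

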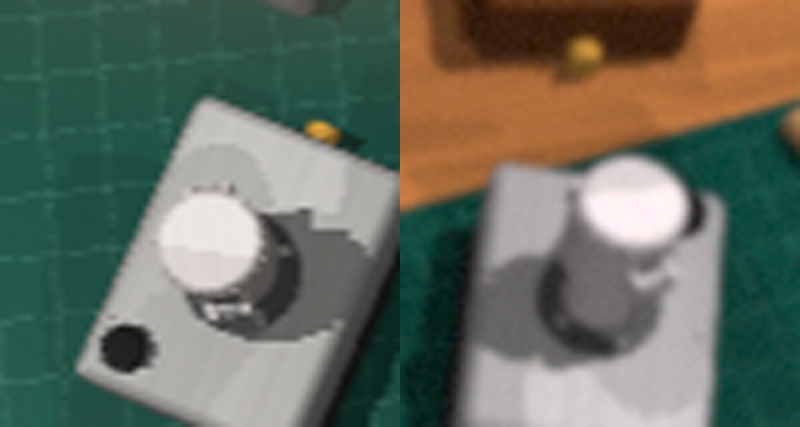

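The cap is home, with its top at top-view pixel (224,195). Both arms hang down along the neck and no arm sticks out in either view. The robot is clear, so I'm handing the job in.

```bash
python3 -c "
from rig import r
print(r.sign_off())"
```

```text
the job is handed in; nothing more can be done
None
```

The cap is fully home on the larger grey tank's neck, both cam arms were swung down to their stops one after the other, and the job was handed in at about 20 s with the robot clear; no verdict came back.

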